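Prop the frit bin's sprung flap and fetch a jar

TASK

Push the tall orange block down into the slot at the corner of the jar bin, past the red lever, until it stands on the slot's floor and holds the bin's clear sprung flap open on its own. Then take the yellow-lidded jar out of the bin and stand it upright on the cork disc of the work board, leaving the flap propped open.

Things in the scene. Friction and masses are not known exactly. Their poses are not given: they have to be found in the camera images.
- block_mid (a point): The prop: a loose upright block painted orange, 36 x 30 x 140 mm (own x, y, z), about 130 g, standing on its small end. The point is its centre, 70 mm above its foot. Grip it 40 to 50 mm above the centre, so that the fingers stay above the bin's axle when it is in the slot. A short brown wooden off-cut near by is not needed.
- slot (a point): Centre of the floor (15 mm above the table) of the open-topped aluminium slot at the bin's near left corner; axes as the bin's. The block goes in upright, its x along the slot's x (either way round), within 8 mm of this point. Free width: 32 mm either way along x, 22 mm along +y to the outer wall; walls 60 mm high. The flap's axle (10 mm thick, along x) lies at y = -38, z = +87 mm.
- flap (a joint): Angle (rad) of the bin's clear red-edged flap, 184 x 122 mm: 0 shut, 1.6 to 1.9 propped; a light spring shuts it. A red lever on its axle slants up over the slot, tip 125 mm above the slot's floor. The block's foot, pushed straight down (3 to 10 N), swings it down and aside and opens the flap; let go, the block is pressed 5 to 10 mm along +y to the wall and stays.
- bin: Fixed blue and grey bin, origin on the table below its middle. Inside 180 (x) by 120 mm (y), walls 4 mm, inner floor 45 and rim 100 mm above the table. The flap covers the top, hinged on the axle along its +y rim, and opens upward; open, it stands about upright there from x = -92 to +92 mm, its top 225 mm above the table. The slot's centre is at x = -152, y = +100 mm.
- jar_yellow_mid (a point): The jar wanted: closed glass jar of amber frit with a yellow lid, 40 mm in diameter, 50 mm high, about 90 g, standing on the bin's inner floor under the flap. The point is its centre, 25 mm above its base. It stands about 40 mm from the bin's middle along the bin's x; a like jar with a blue lid stands on the other side, 80 mm from it centre to centre; the walls are 26 mm or more away.
- cork (a point): Centre of the top face of the cork disc, 100 mm in diameter, its top 16 mm above the table, on the fixed plywood work board (160 x 160 mm, low rails along two edges, 20 mm above the table).
There are look-alikes about, which are no part of the job. Of the things that look like the part that bears block_mid, the largest one is meant.

How it is judged:
By the outcome, as a careful person would: the job done as asked, in the order asked, and still so for the second after the job is handed in, with the robot touching nothing.
It also fails if it takes over 58 s, if anything falls off the work surface, if the arm or the gripper's body presses on something with over 40 N, if the wrist force passes 120 N, or if a joint passes its speed limit or range.

ROBOT

A 6-joint arm with a two-finger parallel gripper is mounted at the origin on the work surface. World frame = base frame: x ahead of the robot, y to its left, z up, the work surface at z = 0. Lengths are in mm, angles in rad, forces in N, time in s.
With the tool pointing down it reaches from about 275 to 725 mm from the base axis. Payload 5.6 kg.
Tool frame: the origin (TCP) lies at the very end of the fingers, on their centre line; the grasp point (between the pads) lies 19 mm behind it; z points along the fingers, y is the line along which they close (so a half turn about z gives the same grasp; the last joint's range is limited). The gripper opens to 85 mm and grips with 20 to 120 N. Pads are 22 mm wide; open, the fingers measure 114 mm over their backs; the gripper's body (76 mm by 85 mm) begins 54 mm behind the grasp point. The pads swing forward as they close: fully open they stand 13 mm farther back than shut.
Start: joints at [1.427, 0.255, 0.108, 0, -1.424, -0.285], TCP at [228.652, 500.211, 231.283] pointing down, gripper open.
Joint ranges: [-2.95, 2.95], [-1.21, 1.97], [-1.09, 1.5], [-2.87, 1.71], [-2.94, -0.07], [-3.05, 3.05]. Speed limits (rad/s): [2.57, 2.57, 3.14, 3.14, 3.14, 3.14].

INTERFACE

Orientations are given as a rotation vector (axis times angle).
In Python, from bench import sensors, optics, sign_off gives the robot as it stands.
- The arm moves only by the tool step_arm, never from a script. Its argument "increments" is one flat list of numbers, 6 for each row, row after row: the shift along the tool's x, y, z as a fraction of full scale, then the turn, a rotation vector about the tool's x, y, z as a fraction of full scale. A call has exactly 5 rows; each row shifts and turns the commanded pose from where the row before left it, along the tool's axes as they then stand; what a row does not reach is not made up. Full scale, the value 1, is 12 cm for a shift and 10 degrees for a turn. A row lasts 1/8 s, in which the tool goes at most 62.5 mm and 10.7 degrees, less where a joint would pass 70% of its speed; a pose out of reach is approached as far as the arm can. A call with a number of a shift or a turn outside -1 to 1 is refused whole. A call with a gripper value outside its range is refused whole. "fingers" is the opening, from 0 (shut) to 1 (fully open), set as the call begins (left out, the last holds). The fingers move at their own pace and stop on an object; "grip_force" is the grip in N (left out, the last holds). Time passes only in rows, so rows that do not move let the fingers close, or fill a call up. It gives the time, the measured TCP pose, the force, the opening and the grip force at its end, in the units of the state.
- sensors.get_obs(): the state, without advancing time (a new reading comes with each control period).
- optics.grab_frame(name): name is "scene" or "top" or "wrist"; returns the picture (480x640x3 uint8, red, green, blue); there is no depth.
- optics.calibration(name): a dict with "intrinsics" (3x3 intrinsics, pixels), "cam_to_world" (4x4, takes a point from camera to world coordinates). Camera axes: x right, y down, z forward; pixel columns grow to the right and rows downward; lengths in mm; the calibration is good to about 2 mm. A picture is of the moment at which its call begins: read the wrist's pose just before it. calibration takes no time and is no camera call; for the wrist camera it gives the pose at the moment of the call.
- sign_off(): hands the job in; it is judged then, once.
Trained networks look in the newest picture that a camera, given by its name, has taken for a name from the list of things; names that differ only in an ending like _2 or _b are one class to them, and where a whole thing is asked for, a point or a joint stands for the part that bears it (a point fixed in the world has none). Each returns a list of dicts, best first, with "conf" (0 to 1); they miss things now and then, are a little off and sometimes report something else, mostly with a low value. They report only what shows in the picture. A call takes as long as a camera call. They do not tell look-alikes from the thing itself.
- optics.find_in(camera, name): "box" ([left, top, right, bottom] as shares, 0 to 1, of the picture: columns of its width, rows of its height, round what is visible of it).
- optics.regions_of(camera, name): "pixels" (480x640 bool, what is visible of it) and "box" ([left, top, right, bottom] as shares, 0 to 1, of the picture: columns of its width, rows of its height, round what is visible of it).
The state is a dict: "clock": time; "joint_pos": joint angles; "qd": joint speeds; "effort": joint torques, N m; "eef_pos": TCP position; "tcp_rot": TCP orientation; "force": force on the tool from outside, world axes, zero at the start; "ft_torque": the same for the moment, N m; "gripper_width": finger opening in mm; "grip_force": force on a finger pad.
Only numpy, scipy, OpenCV 4.12 (cv2) and the standard library are available. Lean on these libraries where they do the work, as an engineer would, in place of code of your own. Each camera call takes 0.05 s, during which the arm holds its last target. There are 200 camera calls.

## Working session

There is one attempt and no reset: what is moved stays moved. The work goes in short steps, Python scripts to look and compute and a tool call to move; the robot and the scene stay as the last step left them, time stands still between calls to the robot, and variables do not carry over. Pictures are saved under pics/ and viewed, at most 10 in all, crops included, and the job is handed in when it is done.

Besides the shell and the picture viewer there is one more tool, called by a JSON object that holds its "name" and its "arguments", one argument or row to a line. step_arm: Moves the arm, as the interface text tells. Its arguments: {"type":"object","properties":{"increments":{"type":"array","items":{"type":"number","minimum":-1,"maximum":1}},"fingers":{"type":"number"},"grip_force":{"type":"number"}},"required":["increments"]}

```bash
ls; mkdir -p pics
python3 - <<'E'
from bench import sensors, optics
import cv2
print(sensors.get_obs())
for c in ["scene","top"]:
    im=optics.grab_frame(c); cv2.imwrite(f"pics/{c}0.png",im[:,:,::-1])
    k=optics.calibration(c); print(c,k["intrinsics"].tolist(),k["cam_to_world"].round(3).tolist())
    for n in ["block_mid","slot","flap","bin","jar_yellow_mid","cork"]:
        try: print(n,[(round(d["conf"],2),[round(b*s) for b,s in zip(d["box"],(640,480,640,480))]) for d in optics.find_in(c,n)])
        except Exception as e: print(n,e)
E
```

```text
pics
{'clock': 0.0, 'joint_pos': array([ 1.42658772e+00,  2.55769294e-01,  1.07049440e-01, -4.89926892e-04,
       -1.42384483e+00, -2.84581386e-01]), 'qd': array([ 0.0001471 ,  0.00013094,  0.00051075,  0.00036915, -0.00066273,
        0.00130511]), 'effort': array([-8.85303871e-04, -3.86630952e+01,  2.37941998e+01,  5.36490977e+00,
       -6.03161971e-03,  1.75951936e-06]), 'eef_pos': array([228.42397077, 499.81752252, 230.3994521 ]), 'tcp_rot': array([ 3.06788583e+00, -6.68121837e-01, -5.64185765e-04]), 'force': array([ 0.91752542, -0.6646498 , -1.06326661]), 'ft_torque': array([ 0.07197214, -0.03970819,  0.00353147]), 'grip_force': 0.0, 'gripper_width': 85.53137897758856}
scene [[520.154535653085, 0.0, 322.6769231384372], [0.0, 520.154535653085, 229.91787662990225], [0.0, 0.0, 1.0]] [[0.815, 0.479, -0.328, 777.193], [0.58, -0.661, 0.476, -420.293], [0.011, -0.578, -0.816, 791.459], [0.0, 0.0, 0.0, 1.0]]
block_mid [(0.95, [233, 224, 268, 283]), (0.9, [216, 213, 233, 261]), (0.62, [251, 281, 267, 328])]
slot []
flap [(0.87, [351, 112, 486, 254])]
bin [(0.91, [339, 112, 488, 288])]
jar_yellow_mid []
cork [(0.98, [254, 314, 391, 452])]
top [[459.99994943503, 0.0, 315.7242468457235], [0.0, 459.99994943503, 239.00593833588], [0.0, 0.0, 1.0]] [[-0.049, -0.979, 0.199, 334.721], [-0.999, 0.047, -0.014, -25.952], [0.004, -0.199, -0.98, 852.686], [0.0, 0.0, 0.0, 1.0]]
block_mid [(0.91, [374, 233, 401, 257]), (0.84, [350, 260, 379, 291]), (0.8, [345, 312, 363, 325]), (0.5, [340, 126, 440, 223])]
slot [(0.61, [140, 122, 266, 301])]
flap [(0.76, [140, 126, 256, 285])]
bin [(0.9, [145, 120, 267, 299])]
jar_yellow_mid []
cork [(0.64, [340, 126, 439, 222]), (0.49, [141, 124, 255, 285])]
```

Run:
```python
import cv2,numpy as np
a=cv2.imread("pics/scene0.png")[100:460,190:500];b=cv2.imread("pics/top0.png")[100:345,120:460]
a=cv2.resize(a,None,fx=1.66,fy=1.66,interpolation=cv2.INTER_CUBIC)
cv2.imwrite("pics/a.png",a);b=cv2.resize(b,None,fx=2.3,fy=2.3,interpolation=cv2.INTER_CUBIC);cv2.imwrite("pics/b.png",b)
```

```text
(no output)
```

View pics/a.png

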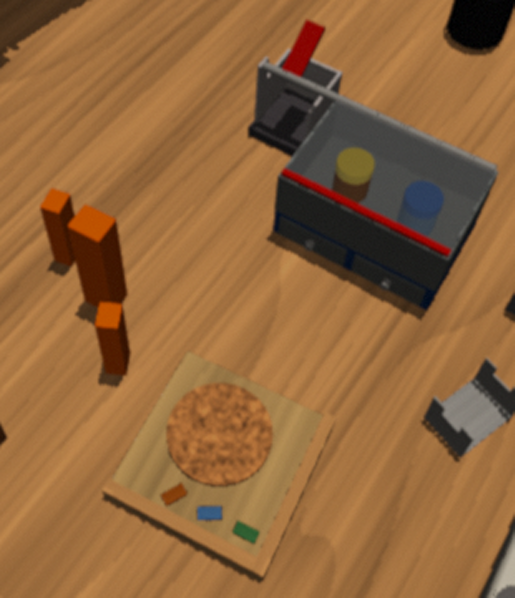

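View pics/b.png

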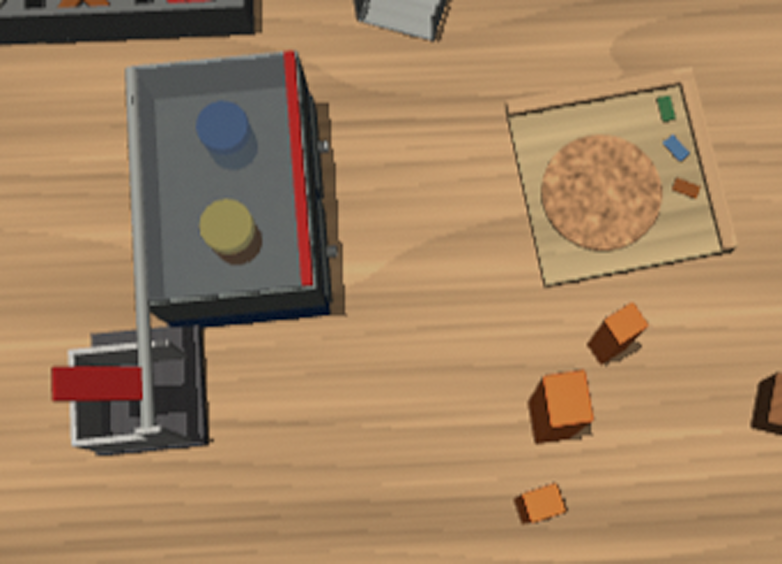

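Scene view: largest orange block at scene (250,250), look-alike small ones at (224,237) and (259,305). Top view: large one at (365,275), small ones at (387,245) and (354,318); brown off-cut at about (455,275). Bin at (215,180), slot at (175,268), yellow jar at (219,198), cork at (381,183). By the description (the largest), I want the block at top (365,275).

```bash
cat > h.py <<'E'
import numpy as np, cv2
from scipy.optimize import least_squares
from bench import sensors, optics
def proj(c,P,cal=None):
    k=cal or optics.calibration(c); T=np.linalg.inv(k["cam_to_world"])
    p=(np.c_[np.atleast_2d(P),np.ones(len(np.atleast_2d(P)))]@T.T)[:,:3]@np.array(k["intrinsics"]).T
    return p[:,:2]/p[:,2:]
def ray(c,uv,z,cal=None):
    k=cal or optics.calibration(c); M=np.array(k["cam_to_world"])
    d=M[:3,:3]@np.linalg.inv(k["intrinsics"])@np.array([*uv,1.]); o=M[:3,3]
    return o+d*(z-o[2])/d[2]
def place(q,L):
    L=np.atleast_2d(np.array(L,float)); c,s=np.cos(q[2]),np.sin(q[2])
    return np.c_[q[0]+c*L[:,0]-s*L[:,1],q[1]+s*L[:,0]+c*L[:,1],L[:,2]]
E
python3 - <<'E'
from h import *
A=lambda L:np.array(L)/1.66+[190,100]
B=lambda L:np.array(L)/2.3+[120,100]
def fit(q0,obs):
    r=lambda q:np.concatenate([(proj(c,place(q,L))-uv).ravel() for c,L,uv in obs])
    s=least_squares(r,q0,loss="soft_l1"); return s.x,r(s.x).reshape(-1,2).round(1).tolist()
# bin: flap free edge corners; rim corners
obs=[("top",[[92,-60,102],[-92,-60,102]],B([[296,52],[312,284]])),
     ("scene",[[-92,-60,102],[92,-60,102]],A([[283,175],[448,250]])),
     ("top",[[-184,122,75],[-120,122,75]],B([[76,443],[72,352]])) ]
q,r=fit([300,200,0.1],obs); print("bin",q,r); print("slot",place(q,[[-152,100,15]]))
np.save("bin.npy",q)
for lx,ly in((18,15),(15,18)):
    b=[("top",[[lx,ly,140],[lx,-ly,140],[-lx,-ly,140],[-lx,ly,140]],B([[545,378],[588,370],[594,417],[549,427]])),
       ("scene",[[-lx,ly,140],[lx,ly,140],[lx,-ly,140],[-lx,-ly,140]],A([[89,206],[116,216],[102,244],[71,232]]))]
    print("block",lx,fit([280,-100,.1],b))
for c in("scene","top"):
    d=optics.find_in(c,"block_mid")
for c,uv in(("top",(381.0,183)),("scene",(322,361))): print("cork",ray(c,uv,16))
for c,uv in(("top",B([602,192])),("scene",A([219,434]))): print("cork",ray(c,uv,16))
for c,uv in(("top",B([227,225])),("scene",A([355,166]))): print("jar",ray(c,uv,95))
print("brown",ray("top",B([775,400]),60))
for L in ((302,23),(312,28)): print("lever",)
w=optics.grab_frame("wrist")
t=cv2.imread("pics/top0.png"); s=cv2.imread("pics/scene0.png")
out=[]
for c,im,(x,y,w_,h_) in(("top",t,(130,110,150,200)),("scene",s,(320,100,180,200))):
    f=3 if c=="top" else 2.5
    z=cv2.resize(im[y:y+h_,x:x+w_],None,fx=3,fy=3,interpolation=cv2.INTER_CUBIC)[:600]
    for L in ([[-94,-64,100],[94,-64,100],[94,64,100],[-94,64,100]],[[-184,122,75],[-120,122,75],[-120,62,75],[-184,62,75]],[[-184,62,102],[92,62,102]],[[-170,85,15],[-134,85,15],[-134,115,15],[-170,115,15]]):
        p=((proj(c,place(q,L))-[x,y]+.5)*3).astype(int); cv2.polylines(z,[p],True,(0,255,0),1)
    cv2.imwrite(f"pics/ov_{c}.png",z); 
a=cv2.imread("pics/ov_top.png");b=cv2.imread("pics/ov_scene.png")
cv2.imwrite("pics/ov.png",np.hstack([a,b])[:600,:]); 
j=np.hstack([a,b]); cv2.imwrite("pics/ov.png",cv2.resize(j,(800,int(j.shape[0]*800/j.shape[1])),interpolation=cv2.INTER_AREA))
E
```

```text
bin [606.60773537 128.48120113 452.44146839] [[-1.5, -0.4], [-0.6, 0.3], [-1.2, -2.5], [0.1, 2.1], [0.2, -1.7], [0.8, 0.6]]
slot [[449.6039246  220.42576814  15.        ]]
block 18 (array([ 4.23738587e+02, -1.13976092e+02,  1.08019773e-01]), [[-1.0, -2.7], [-0.9, -2.2], [0.7, 0.0], [1.3, -1.3], [-2.2, -2.6], [1.0, 0.8], [-1.5, -1.9], [-2.6, -4.4]])
block 15 (array([ 4.24602449e+02, -1.14498472e+02,  1.75182743e-01]), [[-2.7, -0.2], [0.9, -1.8], [3.0, -3.6], [0.1, -2.8], [-0.3, -2.5], [0.4, -1.7], [-3.0, -0.9], [-1.6, -0.9]])
cork [ 607.01715338 -167.23500613   16.        ]
cork [ 609.26047664 -171.27132126   16.        ]
cork [ 605.99966271 -168.5678148    16.        ]
cork [ 609.58658867 -171.92143184   16.        ]
jar [568.10055293 125.61670035  95.        ]
jar [573.66532528 118.93085513  95.        ]
brown [ 421.8910479  -278.68582225   60.        ]
lever
lever
```

View pics/ov.png

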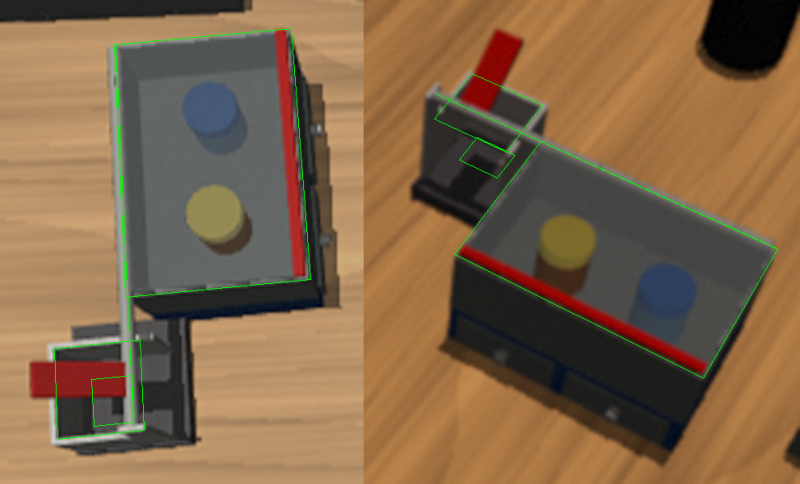

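The overlay fits the bin rim and slot within about a pixel or two; slot centre is near world (450, 220). Next is a closer look at the block with the wrist camera.

```bash
cat >> h.py <<'E'
from scipy.spatial.transform import Rotation as R
def plan(target,yaw):
    o=sensors.get_obs(); Rc=R.from_rotvec(o["tcp_rot"]); Rt=R.from_euler("z",yaw)*R.from_euler("x",np.pi)
    d=np.array(target)-o["eef_pos"]; rv=(Rc.inv()*Rt).as_rotvec()
    print("pos",o["eef_pos"].round(1),"t",round(o["clock"],2),"yaw",(Rc*R.from_euler("x",-np.pi)).as_euler("xyz").round(4))
    print("start-axes shift/120:",(Rc.inv().apply(d)/120).round(3),"final-axes:",(Rt.inv().apply(d)/120).round(3),"turn/10deg:",(np.degrees(rv)/10).round(3))
E
python3 - <<'E'
from h import *
o=sensors.get_obs(); T=np.eye(4); T[:3,:3]=R.from_rotvec(o["tcp_rot"]).as_matrix(); T[:3,3]=o["eef_pos"]
k=optics.calibration("wrist"); print((np.linalg.inv(T)@k["cam_to_world"]).round(3), np.array(k["intrinsics"])[0])
plan([390,-110,320],.1)
E
```

```text
[[ 1.00000e-03 -9.53000e-01 -3.04000e-01  7.88840e+01]
 [ 1.00000e+00  1.00000e-03  1.00000e-03  7.10000e-02]
 [-1.00000e-03 -3.04000e-01  9.53000e-01 -1.43154e+02]
 [ 0.00000e+00  0.00000e+00  0.00000e+00  1.00000e+00]] [366.02984467   0.         320.26248174]
pos [228.7 500.2 231.3] t 0.85 yaw [-1.000e-04 -0.000e+00 -4.288e-01]
start-axes shift/120: [ 3.337  4.066 -0.739] final-axes: [ 0.83   5.194 -0.739] turn/10deg: [ 0.   -0.   -3.03]
```

{"name": "step_arm", "arguments": {
  "increments": [0.313, 0.324, -0.062, 0, 0, 0, 0.313, 0.324, -0.062, 0, 0, 0, 0.313, 0.324, -0.062, 0, 0, 0, 0.313, 0.324, -0.062, 0, 0, 0, 0.313, 0.324, -0.062, 0, 0, 0]
}}

```text
clock: 1.48
eef_pos: [318.9, 243.7, 269.0]
tcp_rot: [-3.069, 0.667, -0.001]
force: [1.8, 0.3, 0.4]
gripper_width: 85.9
grip_force: 0.0
```

{"name": "step_arm", "arguments": {
  "increments": [0.313, 0.324, -0.062, 0, 0, 0, 0.313, 0.324, -0.062, 0, 0, 0, 0.313, 0.324, -0.062, 0, 0, 0, 0.313, 0.324, -0.062, 0, 0, 0, 0.313, 0.324, -0.062, 0, 0, 0]
}}

```text
clock: 2.1
eef_pos: [408.8, -11.3, 306.3]
tcp_rot: [-3.069, 0.668, -0.001]
force: [0.7, 0.8, -0.2]
gripper_width: 85.3
grip_force: 0.0
```

{"name": "step_arm", "arguments": {
  "increments": [0.313, 0.324, -0.062, 0, 0, 0, 0.313, 0.324, -0.062, 0, 0, 0, 0, 0, 0, 0, 0, -1, 0, 0, 0, 0, 0, -1, 0, 0, 0, 0, 0, -1]
}}

```text
clock: 2.72
eef_pos: [444.6, -111.8, 320.6]
tcp_rot: [-3.138, -0.157, 0.0]
force: [0.6, -0.7, -0.2]
gripper_width: 85.3
grip_force: 0.0
```

{"name": "step_arm", "arguments": {
  "increments": [0, 0, 0, 0, 0, 0, 0, 0, 0, 0, 0, 0, 0, 0, 0, 0, 0, 0, 0, 0, 0, 0, 0, 0, 0, 0, 0, 0, 0, 0]
}}

```text
clock: 3.35
eef_pos: [444.6, -111.5, 320.6]
tcp_rot: [-3.138, -0.148, 0.0]
force: [-1.0, 0.4, -0.4]
gripper_width: 85.5
grip_force: 0.0
```

Run:
```python
from h import *
plan([424,-114,250],.1)
import pickle
k=optics.calibration("wrist"); im=optics.grab_frame("wrist"); pickle.dump((k,im),open("w1.pkl","wb"))
for n in["block_mid","cork"]: print(n,[(round(d["conf"],2),[round(b*s) for b,s in zip(d["box"],(640,480,640,480))]) for d in optics.find_in("wrist",n)])
z=im[:,:,::-1].copy(); cv2.imwrite("pics/w1.png",z)
```

```text
pos [ 444.6 -111.5  320.6] t 3.35 yaw [0.     0.     0.0944]
start-axes shift/120: [-0.173  0.005  0.588] final-axes: [-0.173  0.004  0.588] turn/10deg: [-0.     0.    -0.032]
block_mid [(0.87, [304, 184, 338, 247]), (0.79, [355, 145, 392, 180]), (0.61, [284, 241, 310, 287])]
cork [(0.66, [326, 0, 481, 109])]
```

View pics/w1.png

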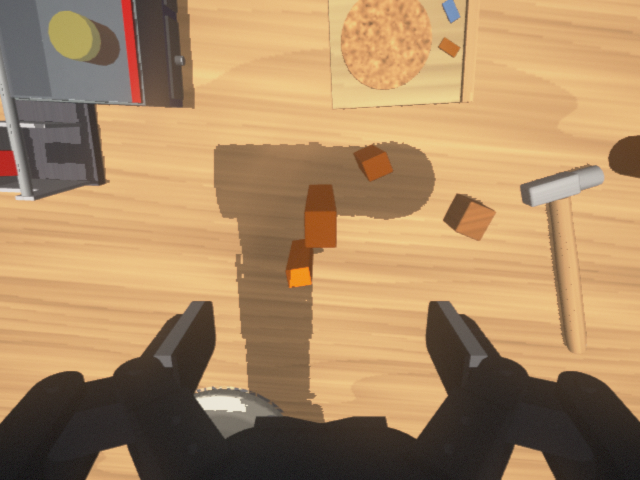

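Run:
```python
from h import *
import pickle
k,im=pickle.load(open("w1.pkl","rb"))
z=cv2.resize(im[170:260,280:400,::-1],None,fx=6,fy=6,interpolation=cv2.INTER_CUBIC)
cv2.imwrite("pics/w1c.png",z)
```

```text
(no output)
```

View pics/w1c.png

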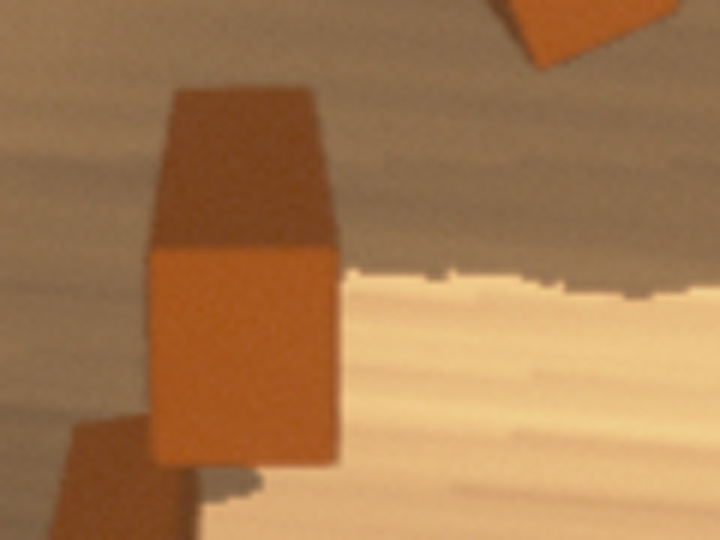

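The crop shows the large block: top face at wrist (305–336, 211–247), foot edge at row 184. It is clearly larger than its neighbours, and its longer side runs along tool x.

Run:
```python
from h import *
import pickle
k,im=pickle.load(open("w1.pkl","rb"))
C=np.array([[148,247],[336,247],[338,465],[152,465],[175,88],[313,88]])/6+[280-.4,170-.4]
L=[[18,15,140],[18,-15,140],[-18,-15,140],[-18,15,140],[18,15,0],[18,-15,0]]
f=lambda q:(proj("wrist",place(q,L),k)-C).ravel()
s=least_squares(f,[424,-114,.1]); print(s.x,s.fun.round(1))
# slot hints in wrist
plan([*s.x[:2],165],s.x[2])
for uv in [(387,40)]: print("cork",ray("wrist",uv,16,k))
print("slot lower wall corners z75?",proj("wrist",place(np.load("bin.npy"),[[-184,62,102],[-92,-60,102]]),k))
```

```text
[ 4.23676686e+02 -1.14402532e+02  1.00626752e-01] [-0.6 -0.1  1.  -0.2  0.4  0.6 -0.5  0.8 -0.5 -0.6  0.  -0.7]
pos [ 444.6 -111.5  320.6] t 3.5 yaw [ 0.     -0.      0.0946]
start-axes shift/120: [-0.176  0.008  1.296] final-axes: [-0.176  0.007  1.296] turn/10deg: [-0.    -0.    -0.035]
cork [ 609.47542714 -170.38501779   16.        ]
slot lower wall corners z75? [[ 26.88570594 195.3966575 ]
 [139.4664656  103.88015067]]
```

{"name": "step_arm", "arguments": {
  "increments": [-0.176, 0.008, 0.4, 0, 0, -0.035, 0, 0, 0.45, 0, 0, 0, 0, 0, 0.45, 0, 0, 0, 0, 0, 0.35, 0, 0, 0, 0, 0, 0.205, 0, 0, 0]
}}

```text
clock: 4.12
eef_pos: [422.4, -114.5, 95.9]
tcp_rot: [-3.137, -0.158, 0.004]
force: [-0.0, -0.5, 0.7]
gripper_width: 85.0
grip_force: 0.0
```

{"name": "step_arm", "arguments": {
  "increments": [0, 0, 0, 0, 0, 0, 0, 0, 0, 0, 0, 0, 0, 0, 0, 0, 0, 0, 0, 0, 0, 0, 0, 0, 0, 0, 0, 0, 0, 0],
  "fingers": 0,
  "grip_force": 60
}}

```text
clock: 4.75
eef_pos: [424.9, -114.4, 99.4]
tcp_rot: [3.137, 0.159, 0.005]
force: [0.1, 1.1, 6.8]
gripper_width: 29.5
grip_force: 59.8
```

Run:
```python
from h import *
q=np.load("bin.npy"); print(sensors.get_obs()["gripper_width"],sensors.get_obs()["grip_force"])
s=place(q,[[-152,100,0]])[0]
plan([s[0],s[1],290],q[2]%(2*np.pi))
```

```text
29.485547706992094 59.754669070243835
pos [ 424.9 -114.4   99.4] t 4.75 yaw [-0.0003 -0.0032  0.1013]
start-axes shift/120: [ 0.492 -2.754 -1.588] final-axes: [ 0.351 -2.775 -1.589] turn/10deg: [ 0.001 -0.018  0.282]
```

{"name": "step_arm", "arguments": {
  "increments": [0, 0, -0.3, 0, 0, 0, 0, 0, -0.4, 0, 0, 0, 0, 0, -0.4, 0, 0, 0, 0, 0, -0.4, 0, 0, 0, 0, 0, -0.09, 0, 0, 0.28]
}}

```text
clock: 5.38
eef_pos: [424.7, -114.7, 292.3]
tcp_rot: [3.14, 0.08, 0.01]
force: [0.8, 0.5, -1.6]
gripper_width: 29.5
grip_force: 59.7
```

{"name": "step_arm", "arguments": {
  "increments": [0.04, -0.3, 0, 0, 0, 0, 0.05, -0.4, 0, 0, 0, 0, 0.05, -0.4, 0, 0, 0, 0, 0.05, -0.4, 0, 0, 0, 0, 0.05, -0.4, 0, 0, 0, 0]
}}

```text
clock: 6.0
eef_pos: [440.1, 116.2, 288.8]
tcp_rot: [-3.14, -0.082, 0.0]
force: [0.7, -0.6, -1.2]
gripper_width: 29.2
grip_force: 59.6
```

{"name": "step_arm", "arguments": {
  "increments": [0.05, -0.4, 0, 0, 0, 0, 0.05, -0.3, 0, 0, 0, 0, 0.011, -0.175, 0, 0, 0, 0, 0, 0, 0, 0, 0, 0, 0, 0, 0, 0, 0, 0]
}}

```text
clock: 6.62
eef_pos: [448.3, 219.5, 288.9]
tcp_rot: [3.14, 0.081, 0.0]
force: [-0.0, 0.5, -0.8]
gripper_width: 29.3
grip_force: 59.6
```

Run:
```python
from h import *
import pickle
q=np.load("bin.npy"); s=place(q,[[-152,100,0]])[0]
k=optics.calibration("wrist"); im=optics.grab_frame("wrist"); pickle.dump((k,im),open("w2.pkl","wb"))
plan([s[0],s[1],290],q[2]%(2*np.pi)); print(sensors.get_obs()["gripper_width"],sensors.get_obs()["force"])
z=im[:,:,::-1].copy()
for L in ([[-94,-64,100],[94,-64,100],[94,64,100],[-94,64,100]],[[-184,122,75],[-120,122,75],[-120,62,75],[-184,62,75]],[[-184,62,102],[92,62,102]]):
    cv2.polylines(z,[proj("wrist",place(q,L),k).astype(int)],True,(0,255,0),1)
o=sensors.get_obs()
t=optics.grab_frame("top")[:,:,::-1][90:330,110:300]
t=cv2.resize(t,None,fx=2,fy=2,interpolation=cv2.INTER_CUBIC)
for P in ([[92,-60,102],[-92,-60,102]],[[-184,122,75],[-120,122,75],[-120,62,75],[-184,62,75]],[[-184,62,102],[92,62,102]]):
    cv2.polylines(t,[((proj("top",place(q,P))-[110,90])*2).astype(int)],True,(0,255,0),1)
a=cv2.resize(z,None,fx=.65,fy=.65,interpolation=cv2.INTER_AREA)
c=np.zeros((480,800,3),np.uint8); c[:312,:416]=a; c[:480,418:798]=t[:480,:380]; cv2.imwrite("pics/m2.png",c)
```

```text
pos [448.4 219.3 289. ] t 6.67 yaw [-0.     -0.0003  0.0512]
start-axes shift/120: [ 0.011 -0.008 -0.008] final-axes: [ 0.011 -0.008 -0.008] turn/10deg: [ 0.    -0.002 -0.005]
29.401316016674592 [-0.15256629 -0.38439752 -0.57708659]
```

View pics/m2.png

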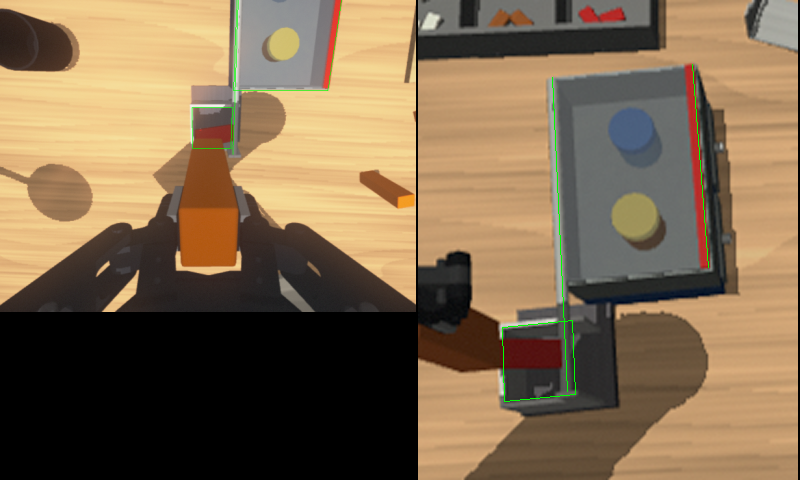

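Wrist overlay: slot outline at wrist (292–362, 160–230) agrees with the model, and the block is above it. Pushing down.

{"name": "step_arm", "arguments": {
  "increments": [0.011, -0.008, 0.3, 0, 0, 0, 0, 0, 0.2, 0, 0, 0, 0, 0, 0.15, 0, 0, 0, 0, 0, 0.15, 0, 0, 0, 0, 0, 0.11, 0, 0, 0]
}}

```text
clock: 7.35
eef_pos: [451.0, 220.9, 181.4]
tcp_rot: [-3.139, -0.081, -0.007]
force: [-0.4, 1.3, 7.1]
gripper_width: 29.6
grip_force: 60.7
```

Run:
```python
from h import *
import pickle
q=np.load("bin.npy"); s=place(q,[[-152,100,0]])[0]
plan([s[0],s[1],114.4],q[2]%(2*np.pi)); o=sensors.get_obs();print(o["gripper_width"],o["force"],o["ft_torque"])
```

```text
pos [451.  220.9 181.4] t 7.35 yaw [ 0.0015 -0.0044  0.0515]
start-axes shift/120: [-0.015  0.004  0.559] final-axes: [-0.012  0.003  0.559] turn/10deg: [-0.009 -0.025 -0.003]
29.59307995420696 [-0.42944147  1.32061086  7.14561921] [ 0.43385145  0.0170646  -0.01284098]
```

{"name": "step_arm", "arguments": {
  "increments": [0, 0, 0.12, 0, 0, 0, 0, 0, 0.12, 0, 0, 0, 0, 0, 0.12, 0, 0, 0, 0, 0, 0.1, 0, 0, 0, 0, 0, 0.07, 0, 0, 0]
}}

```text
clock: 7.98
eef_pos: [449.3, 221.1, 114.8]
tcp_rot: [3.14, 0.081, -0.002]
force: [0.2, 1.5, 0.3]
gripper_width: 29.0
grip_force: 60.0
```

{"name": "step_arm", "arguments": {
  "increments": [0, 0, 0.01, 0, 0, 0, 0, 0, 0.01, 0, 0, 0, 0, 0, 0, 0, 0, 0, 0, 0, 0, 0, 0, 0, 0, 0, 0, 0, 0, 0]
}}

```text
clock: 8.6
eef_pos: [449.6, 221.3, 114.4]
tcp_rot: [-3.14, -0.082, -0.001]
force: [-3.2, 1.7, 6.4]
gripper_width: 29.2
grip_force: 60.9
```

Run:
```python
from h import *
q=np.load("bin.npy"); s=place(q,[[-152,100,0]])[0]
plan([s[0],s[1],114.4],q[2]%(2*np.pi)); o=sensors.get_obs();print(o["gripper_width"],o["force"],o["ft_torque"])
a=optics.grab_frame("scene")[:,:,::-1][60:300,300:520]; b=optics.grab_frame("top")[:,:,::-1][90:330,110:300]
f=lambda x:cv2.resize(x,None,fx=1.9,fy=1.9,interpolation=cv2.INTER_CUBIC)
cv2.imwrite("pics/m3.png",np.hstack([f(a),f(b)]))
```

```text
pos [449.6 221.3 114.4] t 8.6 yaw [ 0.0002 -0.0003  0.0523]
start-axes shift/120: [-0.     0.008 -0.   ] final-axes: [-0.     0.008 -0.   ] turn/10deg: [-0.001 -0.002  0.001]
29.16238321378187 [-3.17373125  1.68520971  6.42178913] [ 0.86936991  1.1351089  -0.0101114 ]
```

View pics/m3.png

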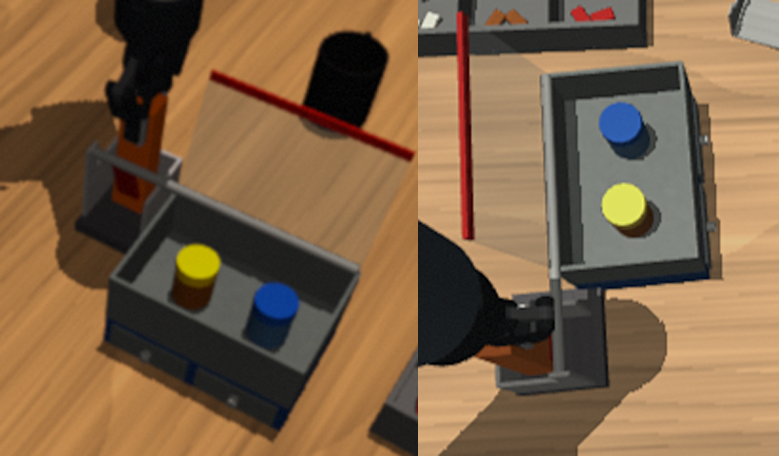

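The flap stands open (red edge at scene about (460,122)), and the contact force appears at floor height. Releasing.

{"name": "step_arm", "arguments": {
  "increments": [0, 0, 0, 0, 0, 0, 0, 0, 0, 0, 0, 0, 0, 0, 0, 0, 0, 0, 0, 0, 0, 0, 0, 0, 0, 0, 0, 0, 0, 0],
  "fingers": 1
}}

```text
clock: 9.32
eef_pos: [449.7, 221.2, 113.5]
tcp_rot: [3.14, 0.082, -0.0]
force: [0.4, 0.1, 0.1]
gripper_width: 85.4
grip_force: 0.0
```

{"name": "step_arm", "arguments": {
  "increments": [0, 0, -0.15, 0, 0, 0, 0, 0, -0.3, 0, 0, 0, 0, 0, -0.45, 0, 0, 0, 0, 0, -0.45, 0, 0, 0, 0, 0, -0.35, 0, 0, 0]
}}

```text
clock: 9.95
eef_pos: [449.8, 221.2, 320.1]
tcp_rot: [-3.139, -0.082, -0.003]
force: [1.2, 0.7, -0.5]
gripper_width: 85.1
grip_force: 0.0
```

Run:
```python
from h import *
import pickle
q=np.load("bin.npy")
k=optics.calibration("wrist"); im=optics.grab_frame("wrist"); pickle.dump((k,im),open("w3.pkl","wb"))
plan([575,125,300],q[2]%(2*np.pi))
for c in ("wrist","scene","top"):
    g=im if c=="wrist" else optics.grab_frame(c)
    kk=k if c=="wrist" else optics.calibration(c)
    h=cv2.cvtColor(g,cv2.COLOR_RGB2HSV); m=cv2.inRange(h,(25,130,130),(34,255,255))
    n,_,st,ce=cv2.connectedComponentsWithStats(m)
    for i in sorted(range(1,n),key=lambda i:-st[i,4])[:2]: print(c,"yellow",ce[i].round(1),st[i],ray(c,ce[i],95,kk).round(1))
    if c=="scene": a=g
    if c=="top": b=g
f=lambda x:cv2.resize(x,None,fx=1.5,fy=1.5,interpolation=cv2.INTER_CUBIC)
a=f(a[60:300,300:500,::-1]);b=f(b[90:330,130:280,::-1]);w=cv2.resize(im[:,:,::-1],None,fx=.42,fy=.42,interpolation=cv2.INTER_AREA)
w=np.vstack([w,np.zeros((360-len(w),w.shape[1],3),np.uint8)]); cv2.imwrite("pics/m4.png",np.hstack([a,b,w]))
```

```text
pos [451.7 221.5 325.6] t 10.0 yaw [ 0.0041 -0.0101  0.0518]
start-axes shift/120: [0.983 0.857 0.22 ] final-axes: [0.985 0.856 0.213] turn/10deg: [-0.024 -0.058 -0.002]
wrist yellow [428.1  74. ] [ 407   51   43   47 1559] [571.6 126.9  95. ]
scene yellow [403.9 197.3] [393 189  23  18 330] [570.8 124.1  95. ]
scene yellow [613.1 227.2] [607 221  15  15 142] [884.6 273.5  95. ]
top yellow [217.8 197.3] [207 187  23  22 397] [569.1 127.2  95. ]
top yellow [118.   40.6] [108  36  22  11 133] [877.6 308.2  95. ]
```

View pics/m4.png

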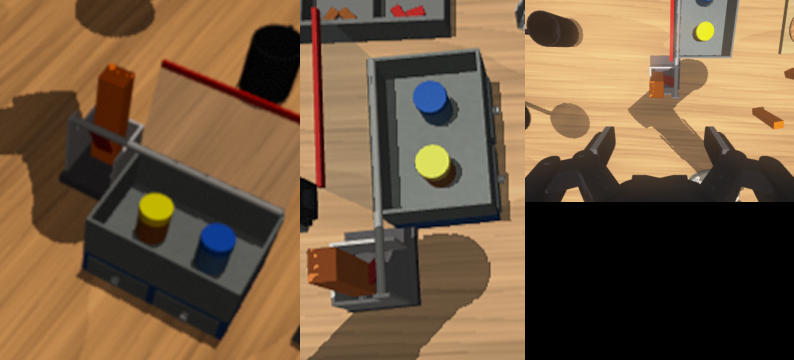

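The block stands in the slot by itself, top at scene (377,105), with the flap open. Yellow lid at top (218,197), wrist (428,74), which puts the jar near (569,127). Moving over it with the fingers part open.

{"name": "step_arm", "arguments": {
  "increments": [0.238, 0.21, 0, 0, 0, 0, 0.238, 0.21, 0, 0, 0, 0, 0.238, 0.21, 0, 0, 0, 0, 0.239, 0.208, 0, 0, 0, 0, 0, 0, 0, 0, 0, 0],
  "fingers": 0.7
}}

```text
clock: 10.72
eef_pos: [569.9, 125.3, 314.7]
tcp_rot: [3.139, 0.077, -0.007]
force: [0.3, 0.4, 0.4]
gripper_width: 59.6
grip_force: 0.0
```

{"name": "step_arm", "arguments": {
  "increments": [0, 0, 0.3, 0, 0, 0, 0, 0, 0.3, 0, 0, 0, 0, 0, 0, 0, 0, 0, 0, 0, 0, 0, 0, 0, 0, 0, 0, 0, 0, 0]
}}

```text
clock: 11.35
eef_pos: [569.8, 127.2, 247.5]
tcp_rot: [-3.14, -0.082, -0.005]
force: [-0.3, 0.6, -0.1]
gripper_width: 59.8
grip_force: 0.0
```

Run:
```python
from h import *
q=np.load("bin.npy")
k=optics.calibration("wrist"); g=optics.grab_frame("wrist")
m=cv2.inRange(cv2.cvtColor(g,cv2.COLOR_RGB2HSV),(25,130,110),(34,255,255))
n,_,st,ce=cv2.connectedComponentsWithStats(m)
for i in sorted(range(1,n),key=lambda i:-st[i,4])[:2]: print("yellow",ce[i].round(1),st[i],ray("wrist",ce[i],95,k).round(1))
i=max(range(1,n),key=lambda i:st[i,4]); x,y,w,h=st[i,:4]
print(ray("wrist",(x+w/2,y+h/2),95,k),ray("wrist",(x,y+h/2),95,k),ray("wrist",(x+w,y+h/2),95,k),ray("wrist",(x+w/2,y+h),95,k))
plan([569,126.8,57],q[2]%(2*np.pi)); print(sensors.get_obs()["gripper_width"])
```

```text
yellow [320.6 214.1] [ 298  190   46   46 1192] [571.4 126.3  95. ]
yellow [306.8 202.5] [305 202   4   3   6] [580.6 138.2  95. ]
[572.33650518 126.03752129  95.        ] [571.30946313 145.17197938  95.        ] [573.36359807 106.9021162   95.        ] [552.22074542 124.94356099  95.        ]
pos [569.7 127.2 247.2] t 11.4 yaw [ 0.0009 -0.0027  0.0522]
start-axes shift/120: [-0.01   0.004  1.585] final-axes: [-0.006  0.003  1.585] turn/10deg: [-0.005 -0.016  0.   ]
59.74130121875322
```

{"name": "step_arm", "arguments": {
  "increments": [0.015, 0.01, 0.3, 0, 0, 0, 0, 0, 0.4, 0, 0, 0, 0, 0, 0.4, 0, 0, 0, 0, 0, 0.3, 0, 0, 0, 0, 0, 0.185, 0, 0, 0]
}}

```text
clock: 12.02
eef_pos: [570.7, 125.7, 54.2]
tcp_rot: [3.14, 0.082, -0.001]
force: [0.7, 0.2, 1.2]
gripper_width: 59.7
grip_force: 0.0
```

{"name": "step_arm", "arguments": {
  "increments": [0, 0, 0, 0, 0, 0, 0, 0, 0, 0, 0, 0, 0, 0, 0, 0, 0, 0, 0, 0, 0, 0, 0, 0, 0, 0, 0, 0, 0, 0],
  "fingers": 0,
  "grip_force": 40
}}

```text
clock: 12.65
eef_pos: [571.0, 125.8, 55.6]
tcp_rot: [-3.14, -0.082, -0.001]
force: [0.2, 0.1, 1.0]
gripper_width: 39.2
grip_force: 40.3
```

{"name": "step_arm", "arguments": {
  "increments": [0, 0, -0.1, 0, 0, 0, 0, 0, -0.3, 0, 0, 0, 0, 0, -0.4, 0, 0, 0, 0, 0, -0.4, 0, 0, 0, 0, 0, -0.3, 0, 0, 0]
}}

```text
clock: 13.28
eef_pos: [571.3, 125.6, 239.0]
tcp_rot: [-3.14, -0.082, -0.005]
force: [-0.1, -0.3, -2.0]
gripper_width: 39.0
grip_force: 40.4
```

Run:
```python
from h import *
q=np.load("bin.npy")
plan([608.5,-170,150],q[2]%(2*np.pi)); o=sensors.get_obs(); print(o["gripper_width"],o["grip_force"],o["force"])
for c in ("top","scene"):
    g=optics.grab_frame(c); print(c,[(round(d["conf"],2),[round(b*s) for b,s in zip(d["box"],(640,480,640,480))]) for n in("jar_yellow_mid","flap") for d in optics.find_in(c,n)])
```

```text
pos [571.3 125.6 239. ] t 13.28 yaw [ 0.0009 -0.0034  0.0521]
start-axes shift/120: [0.179 2.477 0.74 ] final-axes: [0.181 2.477 0.741] turn/10deg: [-0.005 -0.02  -0.   ]
38.98427220297413 40.39156794548035 [-0.05615346 -0.33771039 -2.03869344]
top [(0.7, [175, 156, 214, 183]), (0.77, [138, 167, 187, 285])]
scene [(0.87, [409, 112, 434, 151]), (0.7, [349, 110, 518, 204]), (0.67, [340, 112, 516, 284])]
```

{"name": "step_arm", "arguments": {
  "increments": [0.02, 0.25, 0, 0, 0, 0, 0.03, 0.4, 0, 0, 0, 0, 0.03, 0.4, 0, 0, 0, 0, 0.03, 0.4, 0, 0, 0, 0, 0.03, 0.4, 0, 0, 0, 0]
}}

```text
clock: 14.2
eef_pos: [598.7, -96.6, 234.0]
tcp_rot: [3.141, 0.082, -0.004]
force: [0.1, -0.2, -1.4]
gripper_width: 39.5
grip_force: 40.5
```

{"name": "step_arm", "arguments": {
  "increments": [0.03, 0.4, 0, 0, 0, 0, 0.01, 0.227, 0.2, 0, 0, 0, 0, 0, 0.4, 0, 0, 0, 0, 0, 0.4, 0, 0, 0, 0, 0, 0.3, 0, 0, 0]
}}

```text
clock: 14.82
eef_pos: [606.0, -170.0, 75.6]
tcp_rot: [-3.14, -0.081, 0.008]
force: [0.0, -0.1, -0.5]
gripper_width: 39.1
grip_force: 40.5
```

{"name": "step_arm", "arguments": {
  "increments": [0, 0, 0.2, 0, 0, 0, 0, 0, 0, 0, 0, 0, 0, 0, 0, 0, 0, 0, 0, 0, 0, 0, 0, 0, 0, 0, 0, 0, 0, 0]
}}

```text
clock: 15.45
eef_pos: [608.5, -170.1, 56.4]
tcp_rot: [3.14, 0.082, 0.003]
force: [0.0, -0.2, -1.5]
gripper_width: 39.3
grip_force: 40.5
```

Run:
```python
from h import *
q=np.load("bin.npy")
plan([608.5,-170,26.6],q[2]%(2*np.pi)); o=sensors.get_obs(); print(o["gripper_width"],o["force"])
```

```text
pos [ 608.5 -170.1   56.4] t 15.45 yaw [-0.0002 -0.0018  0.0521]
start-axes shift/120: [-0.    -0.001  0.248] final-axes: [-0.    -0.     0.248] turn/10deg: [ 0.001 -0.01  -0.   ]
39.28001292076995 [ 0.00652628 -0.19988388 -1.54393279]
```

Lowering gently.

{"name": "step_arm", "arguments": {
  "increments": [0, 0, 0.1, 0, 0, 0, 0, 0, 0.08, 0, 0, 0, 0, 0, 0.04, 0, 0, 0, 0, 0, 0.02, 0, 0, 0, 0, 0, 0, 0, 0, 0]
}}

```text
clock: 16.08
eef_pos: [608.1, -170.0, 26.7]
tcp_rot: [3.14, 0.082, 0.001]
force: [-0.1, 0.9, -0.8]
gripper_width: 39.3
grip_force: 40.8
```

{"name": "step_arm", "arguments": {
  "increments": [0, 0, 0.008, 0, 0, 0, 0, 0, 0, 0, 0, 0, 0, 0, 0, 0, 0, 0, 0, 0, 0, 0, 0, 0, 0, 0, 0, 0, 0, 0]
}}

```text
clock: 16.7
eef_pos: [608.3, -170.0, 26.6]
tcp_rot: [3.14, 0.082, 0.002]
force: [-1.9, 1.0, 4.4]
gripper_width: 39.4
grip_force: 41.2
```

{"name": "step_arm", "arguments": {
  "increments": [0, 0, 0, 0, 0, 0, 0, 0, 0, 0, 0, 0, 0, 0, 0, 0, 0, 0, 0, 0, 0, 0, 0, 0, 0, 0, 0, 0, 0, 0],
  "fingers": 0.8
}}

```text
clock: 17.32
eef_pos: [608.0, -170.0, 25.5]
tcp_rot: [3.141, 0.082, -0.0]
force: [0.0, 0.1, 0.5]
gripper_width: 68.6
grip_force: 0.0
```

{"name": "step_arm", "arguments": {
  "increments": [0, 0, -0.15, 0, 0, 0, 0, 0, -0.3, 0, 0, 0, 0, 0, -0.4, 0, 0, 0, 0, 0, -0.4, 0, 0, 0, 0, 0, -0.4, 0, 0, 0]
}}

```text
clock: 17.95
eef_pos: [607.7, -170.0, 225.3]
tcp_rot: [3.141, 0.082, 0.0]
force: [0.7, -0.1, 0.0]
gripper_width: 68.4
grip_force: 0.0
```

{"name": "step_arm", "arguments": {
  "increments": [-0.3, 0, 0, 0, 0, 0, -0.3, 0, 0, 0, 0, 0, -0.3, 0, 0, 0, 0, 0, 0, 0, 0, 0, 0, 0, 0, 0, 0, 0, 0, 0]
}}

```text
clock: 18.58
eef_pos: [500.5, -175.6, 223.8]
tcp_rot: [3.14, 0.082, 0.001]
force: [0.2, 0.6, 0.6]
gripper_width: 68.2
grip_force: 0.0
```

Run:
```python
from h import *
f=lambda x:cv2.resize(x[:,:,::-1],None,fx=1.3,fy=1.3,interpolation=cv2.INTER_CUBIC)
a=optics.grab_frame("scene")[60:460,190:500]; b=optics.grab_frame("top")[60:460,130:430][:400]
cv2.imwrite("pics/m5.png",np.hstack([f(a),f(b)])); print(sensors.get_obs()["eef_pos"])
```

```text
[ 500.85374237 -175.51391986  223.3220555 ]
```

View pics/m5.png

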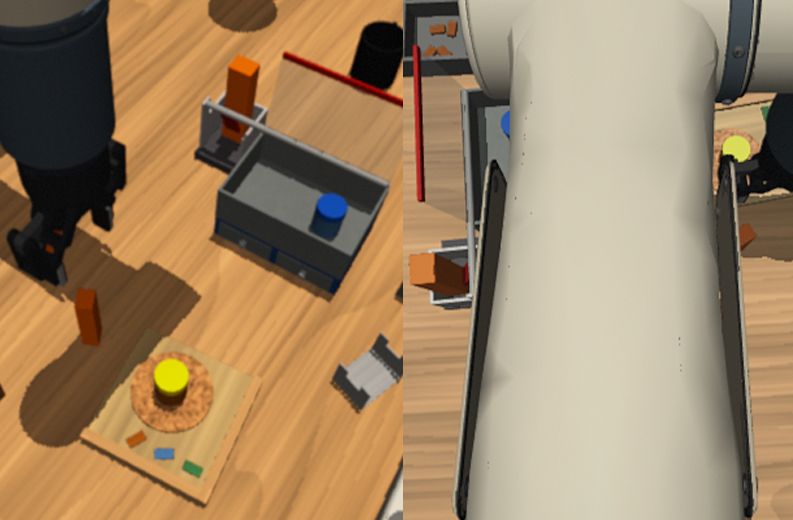

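The jar stands upright on the cork at scene (322,355). The block stands in the slot at scene (375,130), with the flap still propped open and the gripper clear of everything.

```bash
python3 -c "from bench import sign_off; print(sign_off())"
```

```text
the job is handed in; nothing more can be done
None
```

The job is handed in at about 19 s on the robot's clock: in the last pictures the orange block stands in the slot holding the flap open, and the yellow-lidded jar is upright on the cork disc.

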